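# Back the sample turntable one notch

### The job

The toothed sample turntable has been advanced one place too far. With a fingertip, lift the ratchet pawl out of the teeth by its crossbar and throw it right back so that it stays up, gently push the wheel backward (clockwise seen from above) by exactly one notch by one of its black pegs so that the vial that has just gone past stands before the reading head again, and tip the pawl down so that its nose sits fully in the teeth. Do not force anything, leave the vials standing in their cups, and do not disturb the other things.

Things in the scene. Friction and masses are not known exactly. Their poses are not given: they have to be found in the camera images.
- turntable: white base plate, 240 x 440 x 20 mm, fixed. Origin: underside, below the wheel's axis (bench is z = 0); x, y its level axes. On its +y side the pawl's bracket, two aluminium ears up to 72 mm above the bench; on its -y side the grey reading head, a block 70 x 45 mm in x and y, top 95 mm above the bench, centred 150 mm from the wheel's axis, with a small window facing the wheel
- wheel (a joint): turn of the flat toothed wheel (228 mm across) about its upright axis, rad; grows counter-clockwise seen from above (forward), falls clockwise (backward). 10 teeth, 9 mm high, on the rim, 92 to 112 mm from the axis: a notch is 0.628 rad. Starts within 0.035 of 0. About 2 N at a peg turn it; it stays where left. With the pawl down it has 0.12 play, then cannot go backward
- hub (a point): point on the wheel's upright axis, 38 mm above the bench, level with the wheel's upper face
- pawl (a joint): turn of the steel pawl about its level pivot, rad. 0: down, nose fully in a gap of the teeth; about 0.15: nose on a tooth; 1.22: thrown right back, on its stop. Its weight keeps it down; past about 0.75 its weight carries it on to the stop and keeps it there. Under 2 N at the crossbar move it. The nose reaches towards the wheel, a rod rises to the crossbar
- pawl_bar (a point): middle of the pawl's round level crossbar (57 mm long, 9 mm thick, parallel to the turntable's x), 55 mm from the pivot. Pawl down: 109 mm above the bench, 128 mm from the wheel's axis along the turntable's +y, free space on its wheel side above the teeth. Thrown back: 109 mm above the bench, 192 mm out. In between it rises in an arc by up to 10 mm
- pawl_pivot (a point): middle of the pawl's pivot, which is parallel to the turntable's x axis: 160 mm from the wheel's axis along the turntable's +y, 64 mm above the bench
- peg0 (a point): centre of the top of one of the wheel's five alike upright black pegs, 14 mm thick, 107 mm tall, top 145 mm above the bench, 75 mm from the wheel's axis, 72 degrees apart; this one stands by the reading head at the start
- peg1 (a point): centre of the top of another of the wheel's five alike upright black pegs, 14 mm thick, 107 mm tall, top 145 mm above the bench, 75 mm from the wheel's axis, 72 degrees apart; 72 degrees counter-clockwise of peg0
- peg2 (a point): centre of the top of another of the wheel's five alike upright black pegs, 14 mm thick, 107 mm tall, top 145 mm above the bench, 75 mm from the wheel's axis, 72 degrees apart; 144 degrees counter-clockwise of peg0
- peg3 (a point): centre of the top of another of the wheel's five alike upright black pegs, 14 mm thick, 107 mm tall, top 145 mm above the bench, 75 mm from the wheel's axis, 72 degrees apart; 216 degrees counter-clockwise of peg0
- peg4 (a point): centre of the top of another of the wheel's five alike upright black pegs, 14 mm thick, 107 mm tall, top 145 mm above the bench, 75 mm from the wheel's axis, 72 degrees apart; 288 degrees counter-clockwise of peg0
- vial_a: loose glass vial with a white cap, 16 mm thick, 52 mm tall, standing in a square white cup (25 mm high, 22 mm wide inside) on the wheel, its middle 66 mm from the axis, its top 90 mm above the bench; it has just gone past the reading head and belongs before it. Origin: centre of its underside
- vial_b: loose glass vial with a white cap, 16 mm thick, 52 mm tall, standing in a square white cup (25 mm high, 22 mm wide inside) on the wheel, its middle 66 mm from the axis, its top 90 mm above the bench; it stands near the pawl at the start. Origin: centre of its underside
- vial_c: loose glass vial with a white cap, 16 mm thick, 52 mm tall, standing in a square white cup (25 mm high, 22 mm wide inside) on the wheel, its middle 66 mm from the axis, its top 90 mm above the bench; on the side away from the reading head. Origin: centre of its underside
- vial_d: spare loose vial, 16 mm thick, 52 mm tall, standing on the base plate beside the pawl, loose, a bystander. Origin: centre of its underside
- weight: brass weight with a knob, 28 mm thick, 42 mm tall, standing on the base plate on the other side of the pawl, loose, a bystander. Origin: centre of its underside
- reagent: capped amber bottle, 84 mm thick, 190 mm tall, on the bench, loose, a bystander. Origin: centre of its underside
- beaker: clear plastic beaker, 84 mm wide, 110 mm tall, on the bench, loose, a bystander. Origin: centre of its underside
- tip_box: clear divided open box, 120 x 90 x 60 mm, on the bench, loose, a bystander. Origin: centre of its underside
- timer: white bench timer, 75 x 60 x 22 mm, on the bench, loose, a bystander. Origin: centre of its underside
- phone: black phone, 150 x 72 x 9 mm, lying on the bench, loose, a bystander. Origin: centre of its underside

How it is judged:
On the way, in this order (a step that is already met when the one before it is completed fails the run):
1. the pawl is thrown right back and stays up, with the wheel still in its first notch (value of joint pawl above 1 rad and value of joint wheel between -0.25 and 0.3 rad), for 0.2 s.
2. with the pawl up, the wheel has been pushed back about one notch (value of joint pawl above 1 rad and value of joint wheel between -1 and -0.4 rad), for 0.2 s.
3. the pawl is down again, its nose fully in the teeth (value of joint pawl below 0.035 rad and value of joint wheel between -0.8083 and -0.4483 rad), for 0.2 s.
At the end, for the whole second after the job is handed in: the pawl is fully down (joint below 0.035 rad) in the gap one notch back: the wheel at -0.628 rad within 0.18, at rest, and the three vials upright (within 0.25 rad) in their cups (all of step 3 and velocity of joint wheel between -0.05 and 0.05 rad/s and z of each of vial_a, vial_b, vial_c in the frame of turntable below 0.048 m and angle between each of vial_a, vial_b, vial_c's own z axis and vertical below 0.25 rad and horizontal distance between each of vial_a, vial_b, vial_c and hub below 0.075 m); the robot touches nothing.
It fails at once if a vial is lifted out of its cup (z of any of vial_a, vial_b, vial_c in the frame of turntable above 0.055 m).
It fails at once if a bystander is moved more than 20 mm or lifted (distance of any of vial_d, weight, reagent, beaker, tip_box, timer, phone from where it was at the start of the episode above 0.02 m).
It fails at once if the wheel is turned forward by most of a notch, or back by nearly two (value of joint wheel above 0.4 rad or value of joint wheel below -1.1 rad).
It fails at once if the turntable, its pegs or its pawl are gripped or forced (more than 25 N) (contact force between the fingers and turntable above 25 N).
It also fails if it takes over 54 s, if anything falls off the work surface, if the arm or the gripper's body presses on something with over 40 N, if the wrist force passes 120 N, or if a joint passes its speed limit or range.

### The arm

A 6-joint arm with a two-finger parallel gripper is mounted at the origin on the work surface. World frame = base frame: x ahead of the robot, y to its left, z up, the work surface at z = 0. Lengths are in m, angles in rad, forces in N, time in s.
With the tool pointing down it reaches from about 0.325 to 0.9 m from the base axis. Payload 3.5 kg.
Tool frame: the origin (TCP) lies at the very end of the fingers, on their centre line; the grasp point (between the pads) lies ctrl.grasp_offset behind it (ctrl.grasp_offset is the distance from the TCP to the grasp point, in m); z points along the fingers, y is the direction in which the jaws open and shut (so a half turn about z gives the same grasp; the last joint's range is limited). The gripper opens to 85 mm and grips with 20 to 120 N. Pads are 22 mm wide; open, the fingers measure 114 mm over their backs; the gripper's body (76 mm by 85 mm) begins 54 mm behind the grasp point. The pads swing forward as they close: fully open they stand 13 mm farther back than shut.
Start: joints at [1.046, 0.276, -0.026, 1.268, 0, 1.467], TCP at [0.256, 0.57, 0.231] pointing down, gripper open.
Joint ranges: [-3.12, 3.12], [-0.85, 1.88], [-1.08, 1.24], [-1.95, 2.15], [-1.57, 1.53], [-3.14, 3.14]. Speed limits (rad/s): [2.57, 2.57, 3.14, 3.14, 3.14, 3.14].

### API

Orientations are given as a rotation vector (axis times angle).
In Python, from workcell import ctrl gives the robot as it stands.
- The arm moves only by the tool arm_command, never from a script. Its arguments are lists of equal length, an entry for each row: "xyz": the shift along the tool's x, y, z in m, a list of three; "turn": the turn about the tool's z in degrees; "hand": the finger opening in m, from 0 to 0.0854. A call has 1 to 12 rows; each row is the pose to reach, as a shift and turn from the pose measured when the call began, along the tool's axes at that moment; what a row does not reach only later rows make up. A row lasts 1/12 s, in which the tool goes at most 41.7 mm and 7.16 degrees, less where a joint would pass 70% of its speed; a pose out of reach is approached as far as the arm can. A call with a gripper value outside its range is refused whole. The fingers move at their own pace and stop on an object; "squeeze" is the grip in N (left out, the last holds). Time passes only in rows, so rows that repeat a pose let the fingers close. It gives the time, the measured TCP pose, the force and the opening at its end, in the units of the state.
- ctrl.observe(): the state, without advancing time (a new reading comes with each control period).
- ctrl.grab_frame(name): name is "scene" or "side" or "wrist"; returns a dict with "pixels" (480x640x3 uint8, blue, green, red), "intrinsics" (3x3 intrinsics, pixels), "extrinsics" (4x4, takes a point from camera to world coordinates). Camera axes: x right, y down, z forward; pixel columns grow to the right and rows downward; lengths in m; the calibration is good to about 2 mm. A picture is of the moment at which its call begins. There is no depth.
- ctrl.job_done(): hands the job in, once; it reports no verdict.
The state is a dict: "t": time; "joint_pos": joint angles; "joint_vel": joint speeds; "joint_efforts": joint torques, N m; "tool_pos": TCP position; "tool_rot": TCP orientation; "wrist_force": force on the tool from outside, world axes, zero at the start; "wrist_torque": the same for the moment, N m; "gripper_width": finger opening in m.
Only numpy, scipy, OpenCV 4.12 (cv2) and the standard library are available. Lean on these libraries where they do the work, as an engineer would, in place of code of your own. Each camera call takes 0.05 s, during which the arm holds its last target.

## Working session

There is one attempt and no reset: what is moved stays moved. The work goes in short steps, Python scripts to look and compute and a tool call to move; the robot and the scene stay as the last step left them, time stands still between calls to the robot, and variables do not carry over. Pictures are saved under pics/ and viewed, and the job is handed in when it is done.

Besides the shell and the picture viewer there is one more tool, called after "Emit:" as name(argument=value, ...), one argument or row to a line, values as JSON. arm_command: Moves the arm, as the interface text tells. Its arguments: {"type":"object","properties":{"xyz":{"type":"array","items":{"type":"array","items":{"type":"number"}}},"turn":{"type":"array","items":{"type":"number"}},"hand":{"type":"array","items":{"type":"number"}},"squeeze":{"type":"number"}},"required":["xyz","turn","hand"]}

```bash
mkdir -p pics; python3 - <<'E'
from workcell import ctrl
import cv2,numpy as np
for n in ["scene","side","wrist"]:
    f=ctrl.grab_frame(n); cv2.imwrite(f"pics/{n}0.png",f["pixels"])
    print(n,np.round(f["intrinsics"],1).tolist(),np.round(f["extrinsics"],4).tolist())
s=ctrl.observe();print(s, ctrl.grasp_offset)
E
```

```text
scene [[615.8, 0.0, 324.9], [0.0, 615.8, 238.8], [0.0, 0.0, 1.0]] [[-0.7476, 0.5246, -0.4072, 1.2593], [0.6639, 0.6039, -0.441, 0.6846], [0.0145, -0.6001, -0.7998, 1.407], [0.0, 0.0, 0.0, 1.0]]
side [[511.6, 0.0, 305.6], [0.0, 511.6, 236.0], [0.0, 0.0, 1.0]] [[0.6895, -0.3707, 0.6222, -0.137], [-0.724, -0.3754, 0.5787, -0.7099], [0.0191, -0.8495, -0.5273, 0.7573], [0.0, 0.0, 0.0, 1.0]]
wrist [[390.8, 0.0, 314.4], [0.0, 390.8, 242.9], [0.0, 0.0, 1.0]] [[0.4092, 0.8643, 0.2925, 0.1797], [0.9125, -0.387, -0.1329, 0.6036], [-0.0016, 0.3212, -0.947, 0.3721], [0.0, 0.0, 0.0, 1.0]]
{'t': 0.15, 'joint_pos': array([ 1.04560967e+00,  2.76999601e-01, -2.75654524e-02,  1.26802678e+00,
        9.64358286e-06,  1.46742656e+00]), 'joint_vel': array([ 1.40001129e-04, -3.15906158e-03,  1.93057064e-03,  2.41227245e-03,
        3.12139883e-05,  3.61994562e-04]), 'joint_efforts': array([-3.95375655e-04, -4.46057653e+01,  2.95639157e+01,  1.05055596e-02,
       -8.79040908e-05, -1.07743037e-05]), 'tool_pos': array([0.25556261, 0.56968062, 0.23039112]), 'tool_rot': array([-6.57568739e-01, -3.07142570e+00,  2.67706294e-03]), 'wrist_force': array([ 0.16314581, -0.11135782,  0.05432904]), 'wrist_torque': array([-0.00773498, -0.02262837, -0.03597331]), 'gripper_width': 0.08526245184410444} 0.0187
```

View pics/scene0.png

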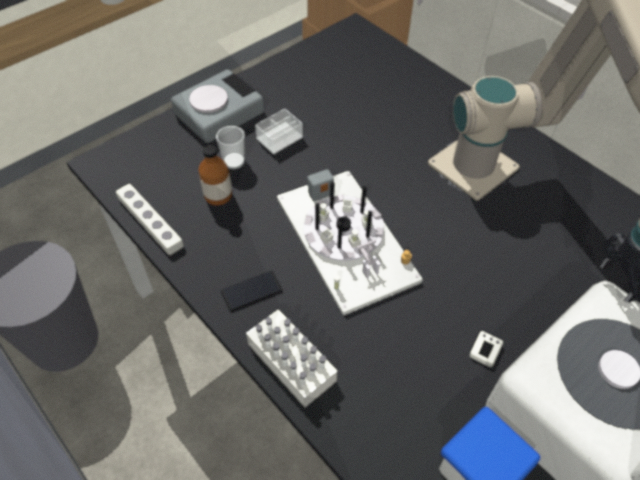

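View pics/side0.png

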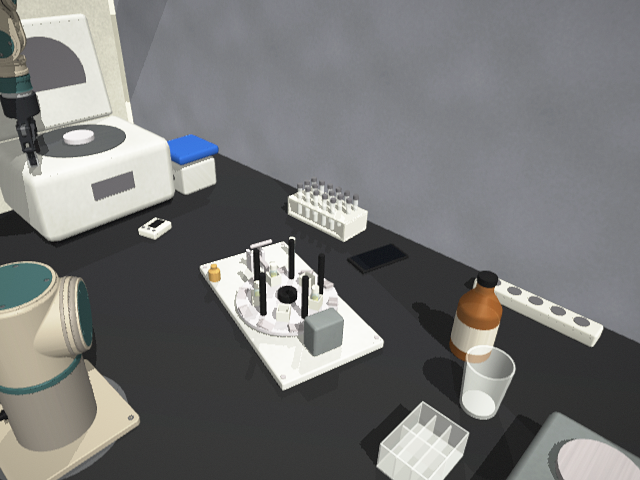

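View pics/wrist0.png

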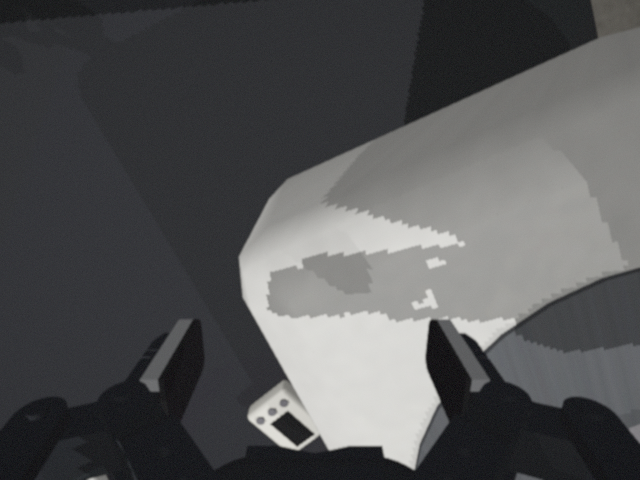

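```bash
python3 - <<'E'
import cv2
a=cv2.imread("pics/scene0.png")[155:325,255:445];b=cv2.imread("pics/side0.png")[225:395,190:390]
cv2.imwrite("pics/scene_z.png",cv2.resize(a,None,fx=4,fy=3.5,interpolation=2)) if 0 else cv2.imwrite("pics/scene_z.png",cv2.resize(a,None,fx=3.5,fy=3.5,interpolation=2))
cv2.imwrite("pics/side_z.png",cv2.resize(b,None,fx=3.5,fy=3.5,interpolation=2))
E
```

```text
(no output)
```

View pics/scene_z.png

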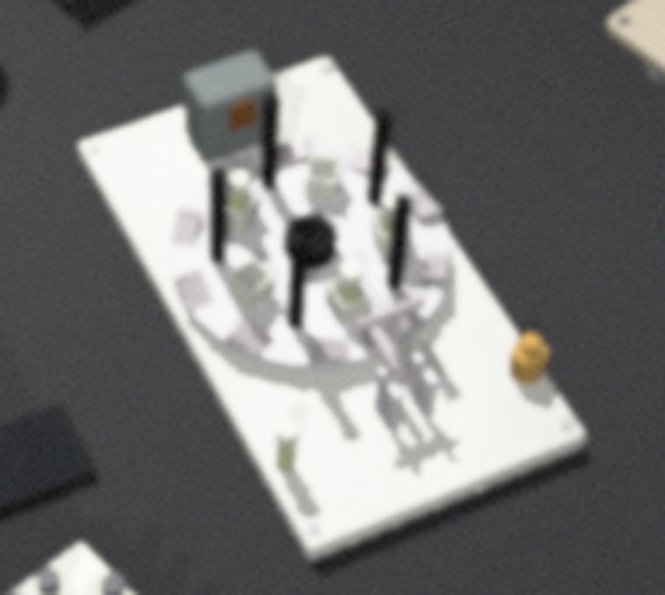

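View pics/side_z.png

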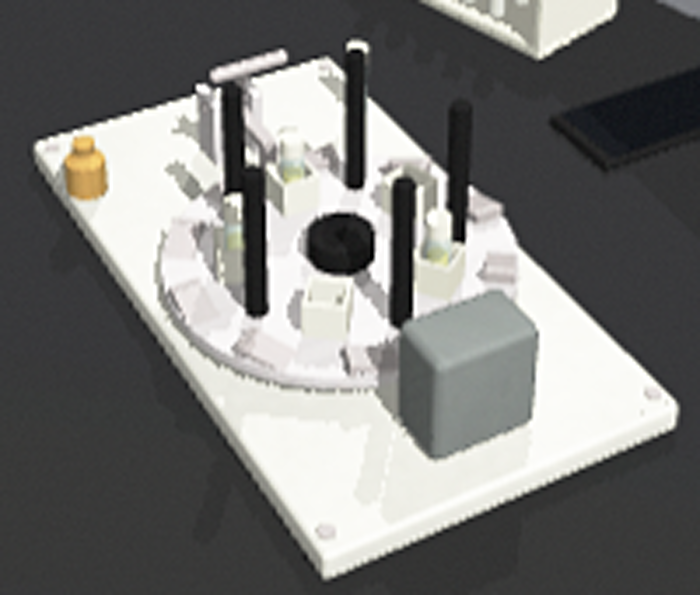

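```bash
cat > h.py <<'E'
from workcell import ctrl
import cv2,numpy as np
def ray(f,uv,z):
    K,T=f["intrinsics"],f["extrinsics"]
    d=T[:3,:3]@np.linalg.inv(K)@np.array([uv[0],uv[1],1.]); o=T[:3,3]
    return o+d*(z-o[2])/d[2]
def proj(f,p):
    K,T=f["intrinsics"],f["extrinsics"]
    q=K@(T[:3,:3].T@(np.asarray(p)-T[:3,3])); return q[:2]/q[2]
E
python3 - <<'E'
from h import *
for n,c,off,pegs in [("scene",[(78,145),(330,57),(586,440),(310,553)],(255,155),[(269,97),(383,115),(402,200),(218,172)]),
  ("side",[(35,145),(325,58),(678,410),(322,562)],(190,225),[(357,47),(460,105),(403,182),(255,168),(232,85)])]:
    f=ctrl.grab_frame(n)
    P=np.array([ray(f,np.array(u)/3.5+off,0.02) for u in c])
    print(n,np.round(P,4).tolist(),"ctr",P.mean(0).round(4),[round(np.linalg.norm(P[i]-P[i-1]),4) for i in range(4)])
    for i in range(4):
        e=P[i]-P[i-1]; print(np.degrees(np.arctan2(e[1],e[0])).round(2),end=' ')
    Q=np.array([ray(f,np.array(u)/3.5+off,0.145) for u in pegs]);print("pegs",Q.round(4).tolist())
    print("fitc",cv2.minEnclosingCircle(Q[:,:2].astype(np.float32)))
E
```

```text
scene [[0.5555, -0.2903, 0.02], [0.3245, -0.225, 0.02], [0.4488, 0.1969, 0.02], [0.6759, 0.1306, 0.02]] ctr [ 0.5012 -0.0469  0.02  ] [np.float64(0.4378), np.float64(0.24), np.float64(0.4398), np.float64(0.2366)]
-105.97 164.2 73.58 -16.27 pegs [[0.4743, -0.143, 0.145], [0.4195, -0.0707, 0.145], [0.4681, 0.0008, 0.145], [0.5552, -0.1113, 0.145]]
fitc ((0.4924435019493103, -0.07018125802278519), 0.07515466958284378)
side [[0.4432, 0.1845, 0.02], [0.669, 0.1225, 0.02], [0.5476, -0.2993, 0.02], [0.3207, -0.233, 0.02]] ctr [ 0.4951 -0.0563  0.02  ] [np.float64(0.4351), np.float64(0.2342), np.float64(0.4389), np.float64(0.2364)]
73.64 -15.36 -106.06 163.72 pegs [[0.5562, -0.0237, 0.145], [0.5537, -0.1151, 0.145], [0.4717, -0.1451, 0.145], [0.4208, -0.0752, 0.145], [0.4697, -0.0005, 0.145]]
fitc ((0.496748685836792, -0.07243368029594421), 0.07700274139642715)
```

```bash
cat >> h.py <<'E'
from scipy.spatial.transform import Rotation as R
C=np.array([0.4944,-0.0717]); YAW=np.radians(-16.2)
ux=np.array([np.cos(YAW),np.sin(YAW)]); uy=np.array([-np.sin(YAW),np.cos(YAW)])
def pl(x,y): return C+x*ux+y*uy   # plate -> world
def toplate(p): d=np.asarray(p)[:2]-C; return np.array([d@ux,d@uy])
def totool(px,py,z):
    s=ctrl.observe(); w=np.r_[pl(px,py),z]
    return R.from_rotvec(s["tool_rot"]).inv().apply(w-s["tool_pos"])
def status():
    s=ctrl.observe(); M=R.from_rotvec(s["tool_rot"]).as_matrix()
    print("t",round(s["t"],2),"plate",(toplate(s["tool_pos"])*1e3).round(1),"z",s["tool_pos"][2].round(4),"F",s["wrist_force"].round(2),"j6",s["joint_pos"][5].round(2),"xdir-deg",np.degrees(np.arctan2(M[1,0],M[0,0])).round(2),"zax",M[:,2].round(4))
E
python3 - <<'E'
from h import *
status()
for n,u in (("side",(248.5,66)),("scene",(388,313))):
    f=ctrl.grab_frame(n); off=(190,225) if n=="side" else (255,155)
    p=ray(f,np.array(u)/3.5+off,0.109); print(n,p.round(4),toplate(p).round(4))
print("shift to above pawl", totool(0,0.095,0.25).round(4), pl(0,.095))
E
```

```text
t 0.25 plate [-408.2  549.5] z 0.2307 F [ 0.98 -0.23 -0.15] j6 1.47 xdir-deg 155.83 zax [-6.e-04 -9.e-04 -1.e+00]
side [0.5285 0.0508 0.109 ] [-0.0014  0.1271]
scene [0.5297 0.053  0.109 ] [-0.0009  0.1296]
shift to above pawl [-0.4673 -0.3937 -0.0188] [0.52090416 0.0195279 ]
```

Emit:
arm_command(
  xyz=[
    [-0.03,-0.025,-0.02],
    [-0.06,-0.05,-0.02],
    [-0.09,-0.075,-0.02],
    [-0.12,-0.1,-0.02],
    [-0.15,-0.125,-0.02],
    [-0.18,-0.15,-0.02],
    [-0.21,-0.175,-0.02],
    [-0.24,-0.2,-0.02],
    [-0.27,-0.225,-0.02],
    [-0.3,-0.25,-0.02],
    [-0.33,-0.275,-0.02],
    [-0.35,-0.295,-0.02],
  ],
  turn=[6,12,18,24,30,37,44,51,58,65,72,79],
  hand=[0,0,0,0,0,0,0,0,0,0,0,0],
  squeeze=20,
)

```text
t: 1.35
tool_pos: [0.4557, 0.1551, 0.2515]
tool_rot: [2.468, 1.942, 0.001]
wrist_force: [0.6, 0.4, 0.5]
gripper_width: 0.0001
```

```bash
python3 - <<'E'
from h import *
status(); print(totool(0,0.09,0.25).round(4))
E
```

```text
t 1.35 plate [-100.5  207. ] z 0.2515 F [0.55 0.42 0.5 ] j6 2.0 xdir-deg 76.39 zax [ 1.3e-03 -9.0e-04 -1.0e+00]
[-0.1214  0.0951  0.0017]
```

Emit:
arm_command(
  xyz=[
    [-0.03,0.024,0],
    [-0.06,0.048,0],
    [-0.09,0.072,0],
    [-0.121,0.095,0],
    [-0.121,0.095,0],
    [-0.121,0.095,0],
  ],
  turn=[2.6,2.6,2.6,2.6,2.6,2.6],
  hand=[0,0,0,0,0,0],
)

```text
t: 1.85
tool_pos: [0.5201, 0.0134, 0.2516]
tool_rot: [2.515, 1.881, 0.001]
wrist_force: [0.4, -0.2, -0.2]
gripper_width: -0.0001
```

```bash
python3 - <<'E'
from h import *
status()
for n in ["wrist","side","scene"]:
    f=ctrl.grab_frame(n); im=f["pixels"]
    if n=="side": im=cv2.resize(im[150:400,180:400],None,fx=2.4,fy=2.4,interpolation=2)
    if n=="scene": im=cv2.resize(im[100:325,230:470],None,fx=2.6,fy=2.6,interpolation=2)
    cv2.imwrite(f"pics/{n}1.png",im)
    if n=="wrist":
        for q in [(0,.128,.109),(-.0285,.128,.109),(.0285,.128,.109)]: print(proj(f,np.r_[pl(*q[:2]),q[2]]).round(1))
        print("pegs",[proj(f,np.r_[pl(.075*np.cos(a),.075*np.sin(a)),.145]).round(0).tolist() for a in np.radians([-90,-18,54,126,198])])
E
```

```text
t 1.85 plate [ 1.  88.9] z 0.2516 F [ 0.42 -0.17 -0.15] j6 1.76 xdir-deg 73.57 zax [ 1.1e-03 -7.0e-04 -1.0e+00]
[313.  173.6]
[273.6 173.8]
[352.3 173.5]
pegs [[314.0, 434.0], [407.0, 380.0], [377.0, 279.0], [250.0, 279.0], [220.0, 380.0]]
```

View pics/wrist1.png

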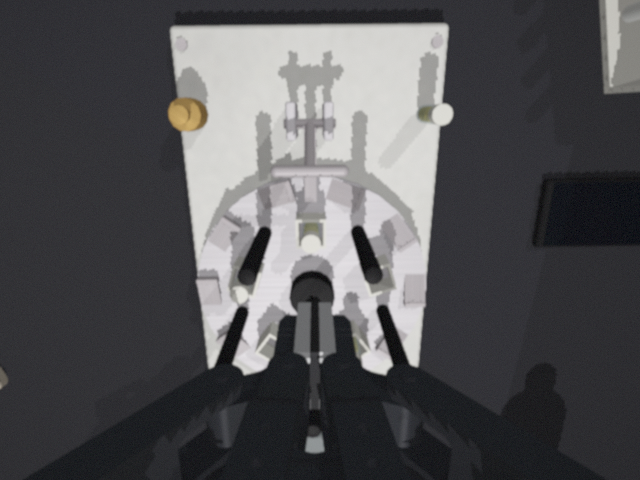

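View pics/side1.png

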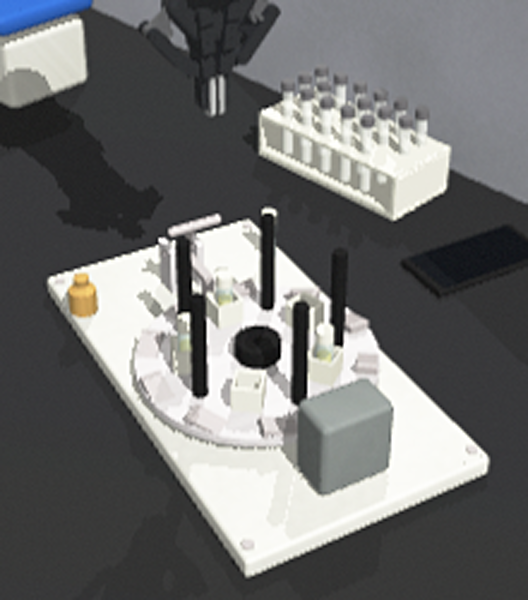

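View pics/scene1.png

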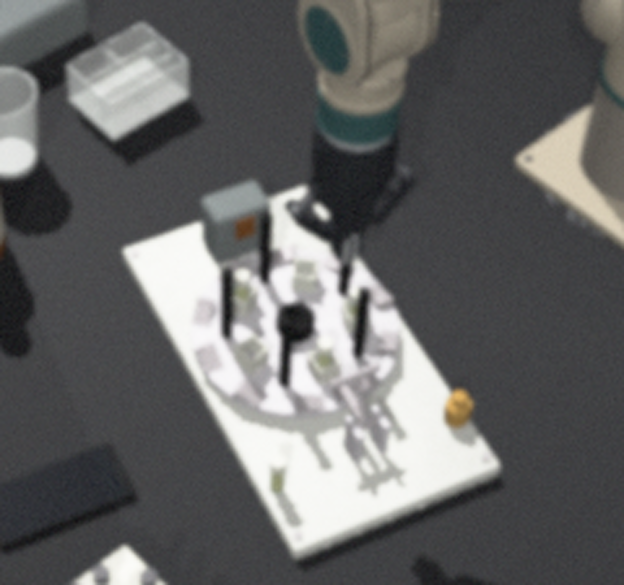

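Emit:
arm_command(
  xyz=[
    [0,-0.001,0.03],
    [0,-0.001,0.06],
    [0,-0.001,0.09],
    [0,-0.001,0.12],
    [0,-0.001,0.14],
    [0,-0.001,0.15],
    [0,-0.001,0.15],
    [0,-0.001,0.15],
  ],
  turn=[0,0,0,0,0,0,0,0],
  hand=[0,0,0,0,0,0,0,0],
)

```text
t: 2.67
tool_pos: [0.518, 0.0171, 0.102]
tool_rot: [2.51, 1.889, 0.0]
wrist_force: [0.5, -0.1, 1.1]
gripper_width: 0.0003
```

```bash
python3 - <<'E'
from h import *
status()
f=ctrl.grab_frame("side"); cv2.imwrite("pics/side2.png",cv2.resize(f["pixels"][150:400,180:400],None,fx=2.4,fy=2.4,interpolation=2))
E
```

```text
t 2.67 plate [-2.1 91.8] z 0.102 F [ 0.48 -0.13  1.15] j6 1.76 xdir-deg 73.93 zax [ 5.e-04 -4.e-04 -1.e+00]
```

View pics/side2.png

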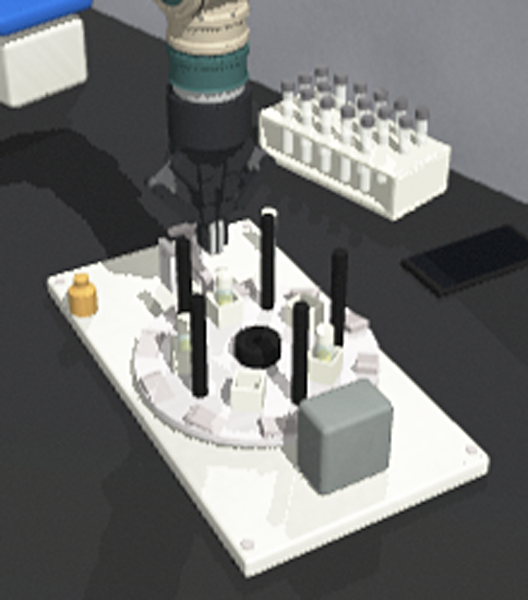

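Emit:
arm_command(
  xyz=[
    [0.005,0,0],
    [0.01,0,0],
    [0.015,0,0],
    [0.018,0,0],
    [0.021,0,0],
    [0.024,0,0],
    [0.027,0,0],
    [0.03,0,0],
    [0.033,0,0],
    [0.036,0,0],
    [0.039,0,0],
    [0.042,0,0],
  ],
  turn=[0,0,0,0,0,0,0,0,0,0,0,0],
  hand=[0,0,0,0,0,0,0,0,0,0,0,0],
)

```text
t: 3.72
tool_pos: [0.5307, 0.0575, 0.1028]
tool_rot: [2.509, 1.888, 0.003]
wrist_force: [0.1, -0.1, 0.1]
gripper_width: -0.0001
```

```bash
python3 - <<'E'
from h import *
status()
f=ctrl.grab_frame("side"); cv2.imwrite("pics/side3.png",cv2.resize(f["pixels"][200:340,200:320],None,fx=4,fy=4,interpolation=2))
f=ctrl.grab_frame("wrist"); cv2.imwrite("pics/wrist3.png",f["pixels"])
E
```

```text
t 3.72 plate [ -1.2 134.2] z 0.1028 F [ 0.15 -0.15  0.14] j6 1.84 xdir-deg 73.91 zax [ 2.6e-03 -3.0e-04 -1.0e+00]
```

View pics/side3.png

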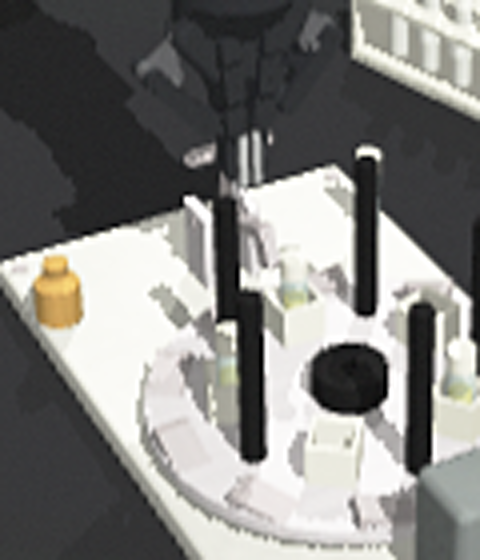

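View pics/wrist3.png

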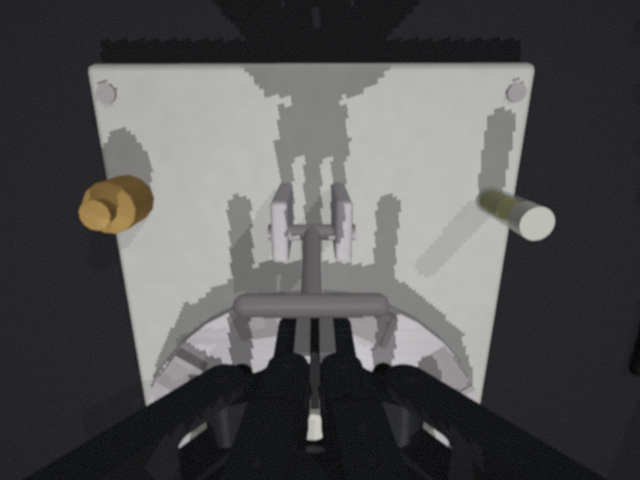

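Emit:
arm_command(
  xyz=[
    [0.003,0,0],
    [0.006,0,0],
    [0.009,0,0],
    [0.012,0,0],
    [0.015,0,0],
    [0.018,0,0],
    [0.021,0,0],
    [0.024,0,0],
    [0.027,0,0],
    [0.029,0,0],
    [0.029,0,0],
    [0.029,0,0],
  ],
  turn=[0,0,0,0,0,0,0,0,0,0,0,0],
  hand=[0,0,0,0,0,0,0,0,0,0,0,0],
)

```text
t: 4.82
tool_pos: [0.5388, 0.0857, 0.1028]
tool_rot: [2.508, 1.889, 0.003]
wrist_force: [-0.6, 0.1, -0.4]
gripper_width: -0.0001
```

```bash
python3 - <<'E'
from h import *
status()
f=ctrl.grab_frame("side"); cv2.imwrite("pics/side4.png",cv2.resize(f["pixels"][200:340,200:320],None,fx=4,fy=4,interpolation=2))
f=ctrl.grab_frame("wrist"); cv2.imwrite("pics/wrist4.png",f["pixels"]); print(proj(f,np.r_[pl(0,.192),.109]))
E
```

```text
t 4.82 plate [ -1.3 163.6] z 0.1028 F [-0.57  0.06 -0.42] j6 1.89 xdir-deg 73.96 zax [ 0.0027 -0.     -1.    ]
[318.9668846  263.26546402]
```

View pics/side4.png

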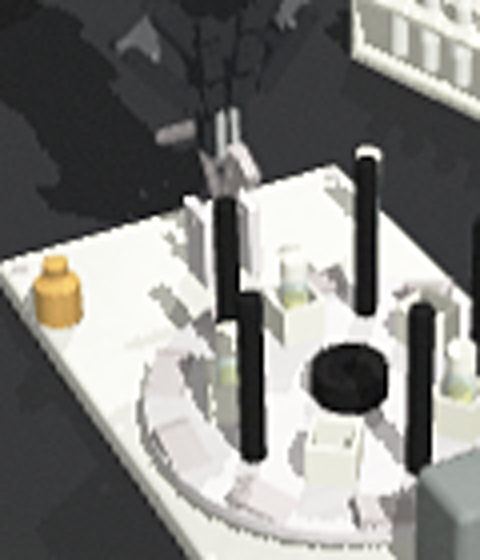

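View pics/wrist4.png

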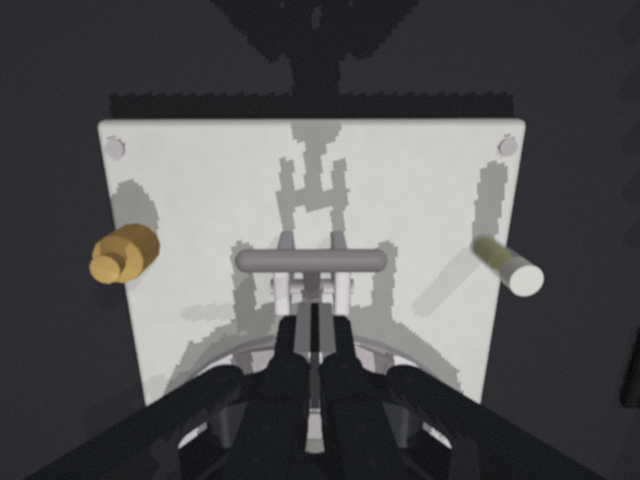

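Emit:
arm_command(
  xyz=[
    [0,0,-0.02],
    [0,0,-0.05],
    [0,0,-0.08],
    [0,0,-0.11],
    [-0.04,-0.01,-0.11],
    [-0.08,-0.025,-0.11],
    [-0.12,-0.04,-0.11],
    [-0.16,-0.055,-0.11],
    [-0.19,-0.065,-0.11],
    [-0.213,-0.07,-0.11],
    [-0.213,-0.07,-0.11],
    [-0.213,-0.07,-0.11],
  ],
  turn=[0,0,0,0,0,0,0,0,0,0,0,0],
  hand=[0,0,0,0,0,0,0,0,0,0,0,0],
)

```text
t: 5.92
tool_pos: [0.4118, -0.1006, 0.2127]
tool_rot: [2.511, 1.884, 0.004]
wrist_force: [-0.6, 0.0, 0.2]
gripper_width: -0.0003
```

```bash
python3 - <<'E'
from h import *
status()
f=ctrl.grab_frame("side"); cv2.imwrite("pics/side5.png",cv2.resize(f["pixels"][190:350,190:350],None,fx=3.7,fy=3.7,interpolation=2))
f=ctrl.grab_frame("wrist"); cv2.imwrite("pics/wrist5.png",f["pixels"]);
print("pegs",[proj(f,np.r_[pl(.075*np.cos(a),.075*np.sin(a)),.145]).round(0).tolist() for a in np.radians([-90,-18,54,126,198])])
E
```

```text
t 5.92 plate [-71.3 -50.8] z 0.2127 F [-0.65  0.01  0.16] j6 1.46 xdir-deg 73.76 zax [ 3.3e-03  1.0e-04 -1.0e+00]
pegs [[433.0, 301.0], [571.0, 217.0], [552.0, 50.0], [370.0, 49.0], [314.0, 217.0]]
```

View pics/side5.png

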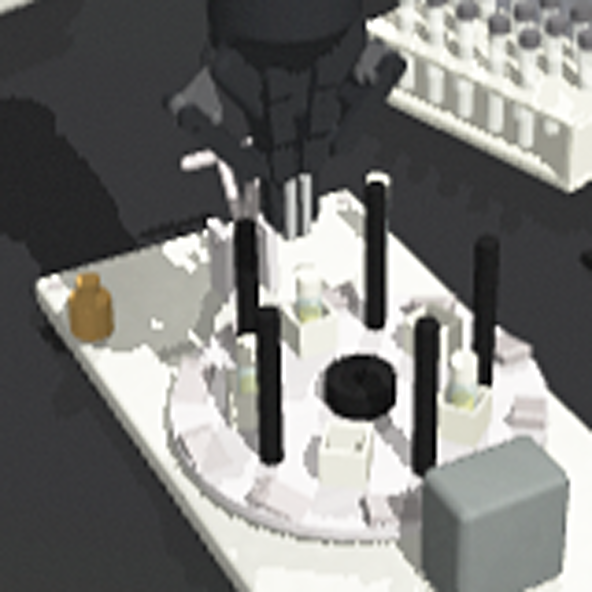

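View pics/wrist5.png

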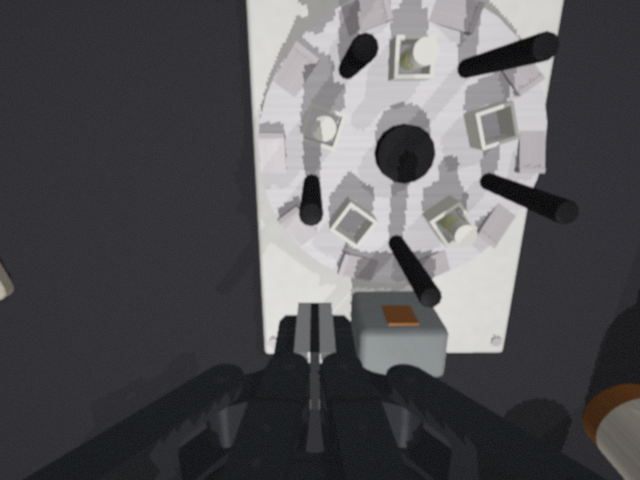

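```bash
cat >> h.py <<'E'
def wheelfit(f,tops,z=0.145):
    Q=np.array([toplate(ray(f,u,z)) for u in tops])
    c=Q.mean(0); a=np.degrees(np.arctan2(*(Q-c).T[::-1])); print((Q*1e3).round(1).tolist(),"c",(c*1e3).round(1)); print("ang",a.round(1), "r",np.hypot(*(Q-c).T).round(4), "mod72",((a+90+36)%72-36).round(2), "mean",(((a+90+36)%72-36).mean()).round(2))
E
python3 - <<'E'
from h import *
f=ctrl.grab_frame("wrist")
wheelfit(f,[(430,297),(567,211),(545,47),(365,48),(311,213)])
E
```

```text
[[-2.1, -71.8], [68.4, -19.1], [40.6, 62.5], [-46.7, 61.8], [-72.8, -20.5]] c [-2.5  2.6]
ang [ -89.7  -17.    54.3  126.7 -161.8] r [0.0743 0.0742 0.0738 0.0738 0.074 ] mod72 [0.3  1.   0.25 0.71 0.18] mean 0.49
```

Emit:
arm_command(
  xyz=[
    [-0.002,0,0.03],
    [-0.002,0,0.06],
    [-0.002,0,0.085],
    [-0.002,0,0.1],
    [-0.002,0,0.106],
    [-0.002,0,0.106],
    [-0.002,0,0.106],
  ],
  turn=[0,0,0,0,0,0,0],
  hand=[0,0,0,0,0,0,0],
)

```text
t: 6.65
tool_pos: [0.4132, -0.1008, 0.1069]
tool_rot: [2.506, 1.891, 0.004]
wrist_force: [-0.5, -0.3, 0.6]
gripper_width: 0.0001
```

```bash
python3 - <<'E'
from h import *
status()
f=ctrl.grab_frame("side"); cv2.imwrite("pics/side6.png",cv2.resize(f["pixels"][190:350,190:350],None,fx=3.7,fy=3.7,interpolation=2))
f=ctrl.grab_frame("wrist"); cv2.imwrite("pics/wrist6.png",f["pixels"])
E
```

```text
t 6.65 plate [-69.8 -50.6] z 0.1069 F [-0.55 -0.27  0.58] j6 1.46 xdir-deg 74.07 zax [ 3.3e-03  2.0e-04 -1.0e+00]
```

View pics/side6.png

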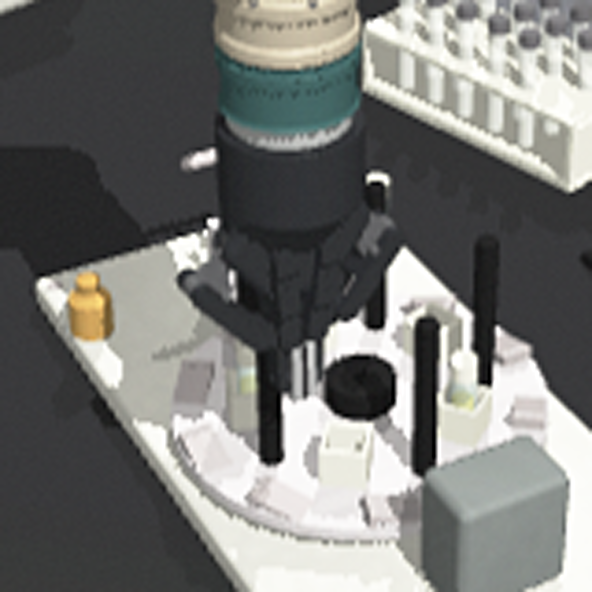

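View pics/wrist6.png

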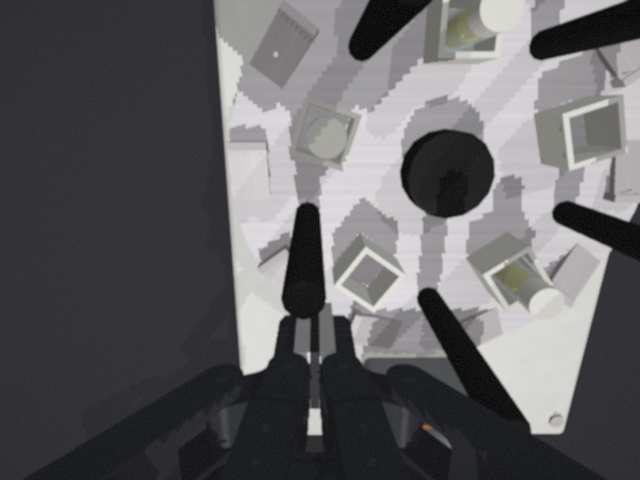

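Emit:
arm_command(
  xyz=[
    [0.004,-0.002,0],
    [0.008,-0.002,0],
    [0.011,-0.002,0],
    [0.014,-0.002,0],
    [0.017,-0.002,0],
    [0.02,-0.002,0],
    [0.023,-0.002,0],
    [0.026,-0.002,0],
    [0.029,-0.002,0],
    [0.032,-0.002,0],
    [0.034,-0.002,0],
    [0.034,-0.002,0],
  ],
  turn=[0,0,0,0,0,0,0,0,0,0,0,0],
  hand=[0,0,0,0,0,0,0,0,0,0,0,0],
)

```text
t: 7.75
tool_pos: [0.4219, -0.0675, 0.1079]
tool_rot: [2.505, 1.89, 0.008]
wrist_force: [-0.6, -0.3, 0.2]
gripper_width: 0.0004
```

```bash
python3 - <<'E'
from h import *
status()
f=ctrl.grab_frame("side"); cv2.imwrite("pics/side7.png",cv2.resize(f["pixels"][190:350,190:350],None,fx=3.7,fy=3.7,interpolation=2))
f=ctrl.grab_frame("wrist"); cv2.imwrite("pics/wrist7.png",f["pixels"])
E
```

```text
t 7.75 plate [-70.8 -16.2] z 0.1079 F [-0.64 -0.34  0.23] j6 1.54 xdir-deg 74.07 zax [ 6.5e-03  3.0e-04 -1.0e+00]
```

View pics/side7.png

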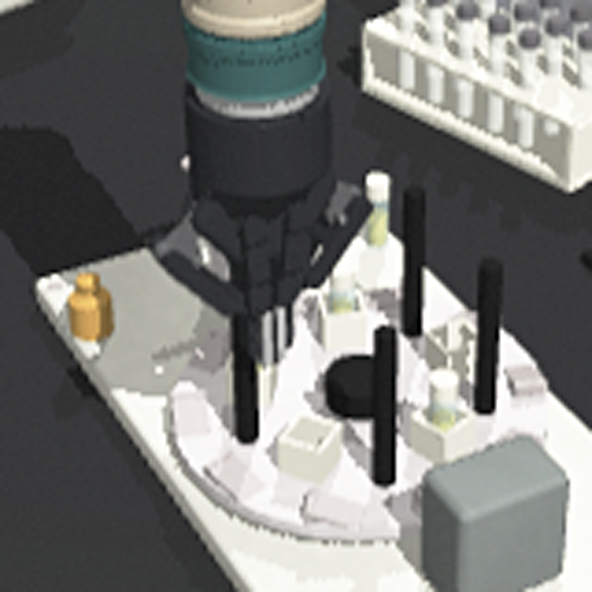

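View pics/wrist7.png

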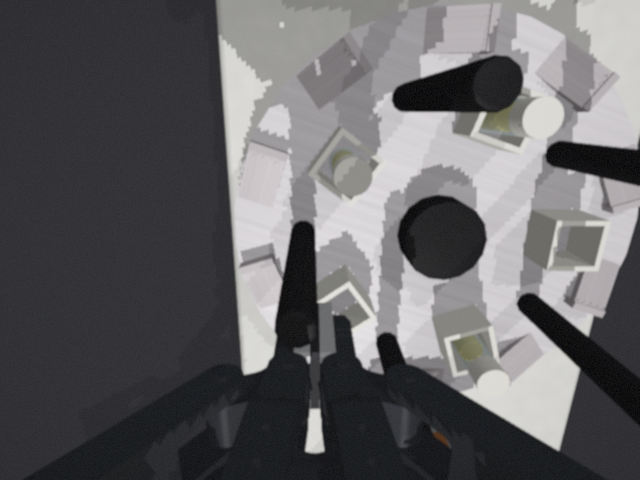

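Emit:
arm_command(
  xyz=[
    [0.002,-0.001,0],
    [0.004,-0.002,0],
    [0.006,-0.003,0],
    [0.009,-0.004,0],
    [0.011,-0.004,0],
    [0.013,-0.004,0],
    [0.015,-0.004,0],
    [0.016,-0.004,0],
    [0.016,-0.004,0],
    [0.016,-0.004,0],
  ],
  turn=[0,0,0,0,0,0,0,0,0,0],
  hand=[0,0,0,0,0,0,0,0,0,0],
)

```text
t: 8.68
tool_pos: [0.4224, -0.0509, 0.1079]
tool_rot: [2.505, 1.891, 0.009]
wrist_force: [-0.4, 0.5, -0.9]
gripper_width: 0.0003
```

```bash
python3 - <<'E'
from h import *
status()
f=ctrl.grab_frame("wrist"); cv2.imwrite("pics/wrist8.png",f["pixels"])
for wh in (-30,-33,-36,-39): print(wh,[proj(f,np.r_[pl(.075*np.cos(a),.075*np.sin(a)),.145]).round(0).tolist() for a in np.radians(wh+np.array([54,126,198]))])
E
```

```text
t 8.68 plate [-75.   -0.1] z 0.1079 F [-0.44  0.51 -0.89] j6 1.57 xdir-deg 74.08 zax [ 0.0064  0.0011 -1.    ]
-30 [[796.0, 296.0], [574.0, 143.0], [322.0, 339.0]]
-33 [[796.0, 307.0], [589.0, 142.0], [325.0, 328.0]]
-36 [[795.0, 318.0], [604.0, 142.0], [329.0, 317.0]]
-39 [[794.0, 328.0], [619.0, 142.0], [333.0, 306.0]]
```

View pics/wrist8.png

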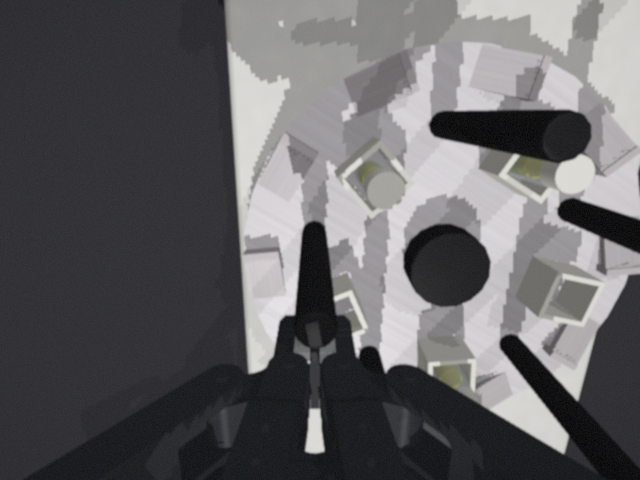

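Emit:
arm_command(
  xyz=[
    [0.001,0,0],
    [0.002,0,0],
    [0.003,0,0],
    [0.004,0,0],
    [0.004,0,0],
    [0.004,0,0],
  ],
  turn=[0,0,0,0,0,0],
  hand=[0,0,0,0,0,0],
)

```text
t: 9.23
tool_pos: [0.4235, -0.0469, 0.1079]
tool_rot: [2.506, 1.891, 0.009]
wrist_force: [1.4, -1.1, -0.5]
gripper_width: -0.0001
```

Emit:
arm_command(
  xyz=[
    [-0.005,0,0],
    [-0.01,0,0],
    [-0.02,0,0],
    [-0.02,0,-0.03],
    [-0.03,0,-0.06],
    [-0.05,0,-0.1],
    [-0.05,0,-0.13],
    [-0.05,0,-0.14],
    [-0.05,0,-0.14],
  ],
  turn=[0,0,0,0,0,0,0,0,0],
  hand=[0,0,0,0,0,0,0,0,0],
)

```text
t: 9.98
tool_pos: [0.4109, -0.0968, 0.2512]
tool_rot: [2.502, 1.886, 0.015]
wrist_force: [0.1, -0.4, 0.3]
gripper_width: 0.0003
```

```bash
python3 - <<'E'
from h import *
status()
f=ctrl.grab_frame("wrist"); cv2.imwrite("pics/wrist9.png",f["pixels"])
for wh in (-36,): print(wh,[proj(f,np.r_[pl(.075*np.cos(a),.075*np.sin(a)),.145]).round(0).tolist() for a in np.radians(wh+np.array([-90,-18,54,126,198]))])
E
```

```text
t 9.98 plate [-73.2 -47.4] z 0.2512 F [ 0.15 -0.36  0.31] j6 1.46 xdir-deg 74.01 zax [ 0.013  -0.001  -0.9999]
-36 [[356.0, 260.0], [484.0, 260.0], [548.0, 132.0], [441.0, 38.0], [316.0, 132.0]]
```

View pics/wrist9.png

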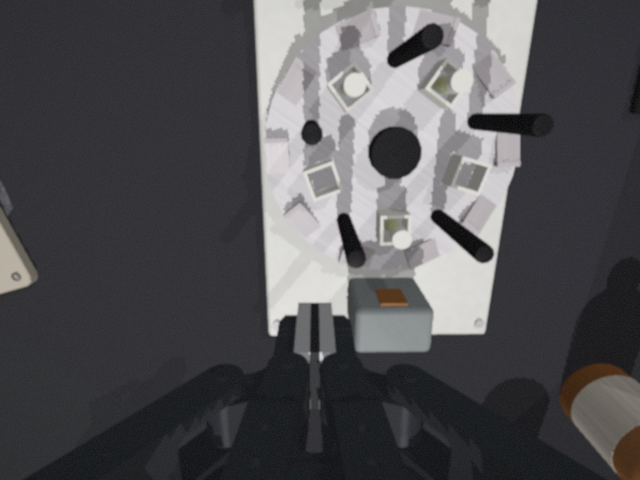

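```bash
python3 - <<'E'
from h import *
f=ctrl.grab_frame("wrist")
g=cv2.cvtColor(f["pixels"],cv2.COLOR_BGR2GRAY)
wheelfit(f,[(354.5,255),(484,250),(541,124),(431,37),(312,132)])
s=f["pixels"][0:290,250:570]; cv2.imwrite("pics/w9z.png",cv2.resize(s,None,fx=2.4,fy=2.05,interpolation=2))
E
```

```text
[[-47.3, -55.9], [39.5, -52.2], [62.5, 28.7], [-8.9, 75.5], [-76.0, 23.5]] c [-6.   3.9]
ang [-124.6  -51.    19.9   92.3  164.4] r [0.0726 0.0722 0.0729 0.0716 0.0726] mod72 [-34.6  -32.97 -34.12 -33.73 -33.64] mean -33.81
```

View pics/w9z.png

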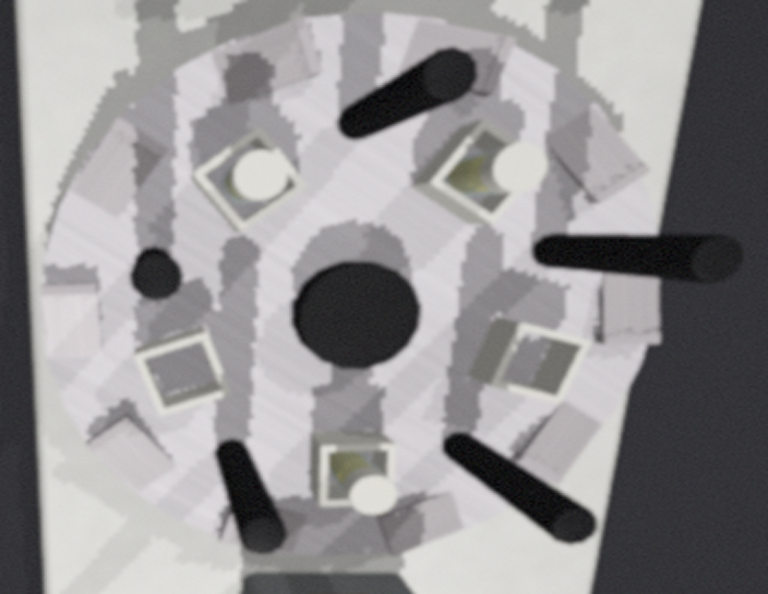

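Emit:
arm_command(
  xyz=[
    [0.005,0,0.03],
    [0.01,0,0.06],
    [0.012,0,0.09],
    [0.012,0,0.12],
    [0.012,0,0.138],
    [0.012,0,0.142],
    [0.012,0,0.142],
  ],
  turn=[0,0,0,0,0,0,0],
  hand=[0,0,0,0,0,0,0],
)

```text
t: 10.67
tool_pos: [0.4089, -0.082, 0.1018]
tool_rot: [-2.504, -1.889, -0.002]
wrist_force: [0.4, 0.3, 0.5]
gripper_width: 0.0
```

```bash
python3 - <<'E'
from h import *
status(); p=toplate([0.4235,-0.0469]); print(p, totool(p[0],p[1],.1069), totool(p[0],p[1]+.0025,.1069))
E
```

```text
t 10.67 plate [-79.2 -33.7] z 0.1018 F [0.39 0.3  0.51] j6 1.49 xdir-deg 74.08 zax [-0.0019  0.0048 -1.    ]
[-0.0750038   0.00403481] [ 0.03776971  0.00436872 -0.0049517 ] [ 0.04026966  0.00438109 -0.00494147]
```

Emit:
arm_command(
  xyz=[
    [0.006,0.004,-0.004],
    [0.013,0.004,-0.005],
    [0.02,0.004,-0.005],
    [0.026,0.004,-0.005],
    [0.031,0.004,-0.005],
    [0.034,0.004,-0.005],
    [0.037,0.004,-0.005],
    [0.039,0.004,-0.005],
    [0.0405,0.004,-0.005],
    [0.0405,0.004,-0.005],
    [0.0405,0.004,-0.005],
  ],
  turn=[0,0,0,0,0,0,0,0,0,0,0],
  hand=[0,0,0,0,0,0,0,0,0,0,0],
)

```text
t: 11.58
tool_pos: [0.4239, -0.0442, 0.1069]
tool_rot: [-2.504, -1.889, -0.002]
wrist_force: [-0.2, -1.6, 0.5]
gripper_width: 0.0002
```

Emit:
arm_command(
  xyz=[
    [-0.005,0,0],
    [-0.01,0,0],
    [-0.02,0,0],
    [-0.02,0,-0.03],
    [-0.03,0,-0.06],
    [-0.05,0,-0.1],
    [-0.05,0,-0.13],
    [-0.05,0,-0.14],
    [-0.05,0,-0.14],
  ],
  turn=[0,0,0,0,0,0,0,0,0],
  hand=[0,0,0,0,0,0,0,0,0],
)

```text
t: 12.33
tool_pos: [0.4125, -0.0947, 0.2502]
tool_rot: [2.508, 1.89, 0.008]
wrist_force: [1.3, -0.9, -0.3]
gripper_width: -0.0001
```

```bash
python3 - <<'E'
from h import *
status()
f=ctrl.grab_frame("wrist"); cv2.imwrite("pics/wrist10.png",f["pixels"])
s=f["pixels"][0:290,250:570]; cv2.imwrite("pics/w10z.png",cv2.resize(s,None,fx=2,fy=2,interpolation=2))
E
```

```text
t 12.33 plate [-72.2 -44.9] z 0.2502 F [ 1.27 -0.86 -0.29] j6 1.47 xdir-deg 74.0 zax [ 0.0048  0.0025 -1.    ]
```

View pics/w10z.png

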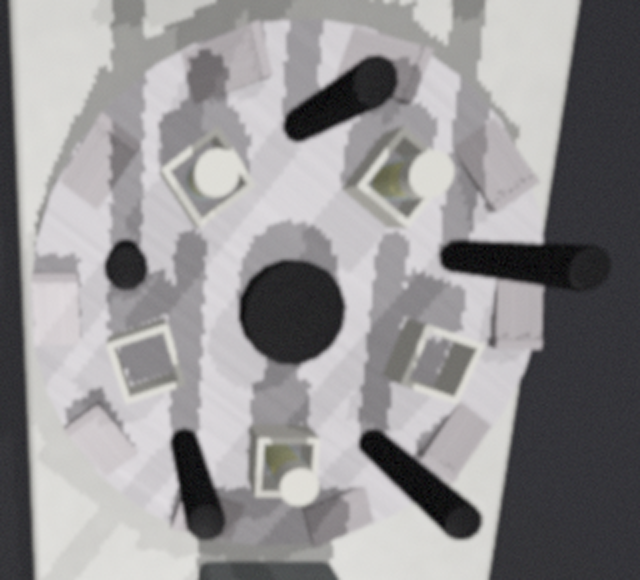

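```bash
python3 - <<'E'
from h import *
f=ctrl.grab_frame("wrist")
wheelfit(f,np.array([(206,521),(462,521),(590,268),(376,81),(126,264)])/2+[250,0])
print(totool(0,.222,.25))
E
```

```text
[[-48.2, -56.7], [37.6, -56.4], [64.9, 25.5], [-5.0, 76.0], [-75.3, 26.1]] c [-5.2  2.9]
ang [-125.8  -54.2   17.9   89.9  161.7] r [0.0735 0.0731 0.0737 0.0731 0.0738] mod72 [-35.79  35.83  35.89  35.88  35.67] mean 21.5
[ 0.26585312  0.07624257 -0.00312049]
```

Emit:
arm_command(
  xyz=[
    [0.03,0.008,0],
    [0.06,0.016,0],
    [0.09,0.024,0],
    [0.12,0.033,0],
    [0.15,0.042,0],
    [0.18,0.051,0],
    [0.21,0.06,0],
    [0.24,0.069,0],
    [0.26,0.075,0],
    [0.266,0.076,0],
    [0.266,0.076,0],
    [0.266,0.076,0],
  ],
  turn=[0,0,0,0,0,0,0,0,0,0,0,0],
  hand=[0,0,0,0,0,0,0,0,0,0,0,0],
)

```text
t: 13.43
tool_pos: [0.5544, 0.1413, 0.2447]
tool_rot: [-2.502, -1.888, 0.005]
wrist_force: [0.1, 0.8, 0.9]
gripper_width: 0.0001
```

```bash
python3 - <<'E'
from h import *
status(); print(totool(0,.222,.104))
f=ctrl.grab_frame("side"); cv2.imwrite("pics/side11.png",cv2.resize(f["pixels"][190:350,190:350],None,fx=3.7,fy=3.7,interpolation=2))
f=ctrl.grab_frame("scene"); cv2.imwrite("pics/scene11.png",cv2.resize(f["pixels"][130:330,250:450],None,fx=3,fy=3,interpolation=2))
E
```

```text
t 13.43 plate [ -1.8 221.3] z 0.2447 F [0.11 0.76 0.88] j6 1.98 xdir-deg 74.08 zax [-0.0069  0.0043 -1.    ]
[0.00034713 0.0028839  0.14072321]
```

View pics/side11.png

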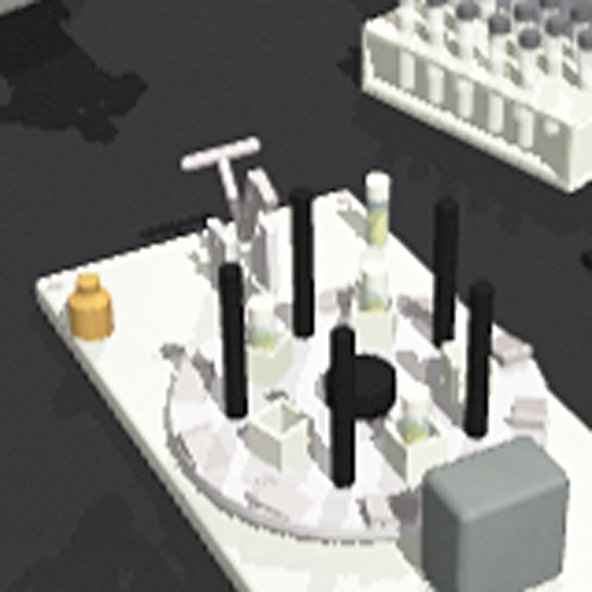

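View pics/scene11.png

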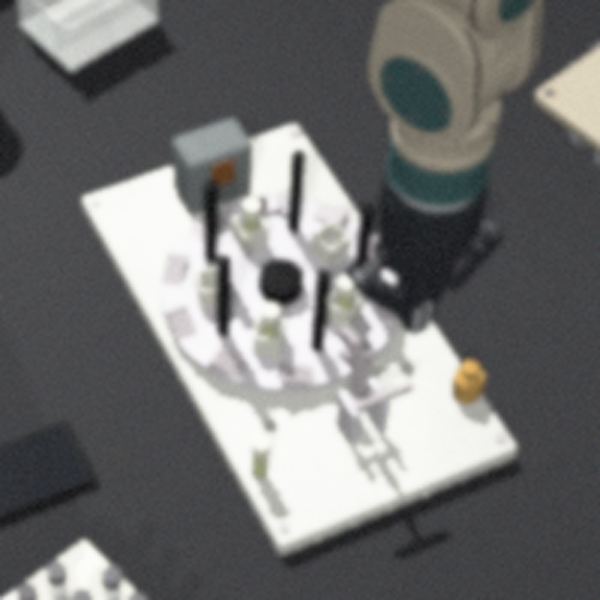

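Emit:
arm_command(
  xyz=[
    [0.001,0.003,0.03],
    [0.001,0.003,0.06],
    [0.001,0.003,0.09],
    [0.001,0.003,0.12],
    [0.001,0.003,0.137],
    [0.001,0.003,0.139],
    [0.001,0.003,0.139],
    [0.001,0.003,0.139],
  ],
  turn=[0,0,0,0,0,0,0,0],
  hand=[0,0,0,0,0,0,0,0],
)

```text
t: 14.2
tool_pos: [0.558, 0.1409, 0.1081]
tool_rot: [-2.505, -1.886, -0.001]
wrist_force: [0.4, 0.5, 0.8]
gripper_width: 0.0002
```

```bash
python3 - <<'E'
from h import *
status(); print(totool(0,.185,.104),totool(0,.165,.108))
f=ctrl.grab_frame("side"); cv2.imwrite("pics/side12.png",cv2.resize(f["pixels"][190:350,190:350],None,fx=3.7,fy=3.7,interpolation=2))
E
```

```text
t 14.2 plate [  1.7 221.9] z 0.1081 F [0.38 0.52 0.77] j6 1.98 xdir-deg 73.94 zax [-0.0032  0.0049 -1.    ]
[-0.03693723 -0.00179945  0.00399455] [-5.69216338e-02 -1.86656764e-03 -8.21030668e-05]
```

View pics/side12.png

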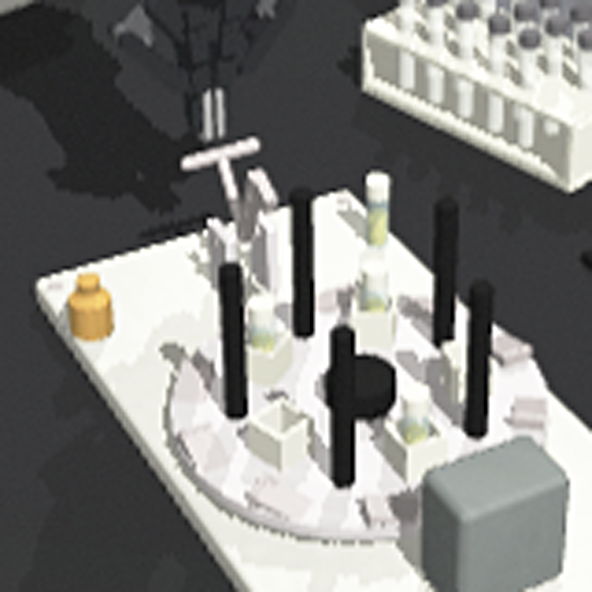

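Emit:
arm_command(
  xyz=[
    [-0.005,-0.001,0.002],
    [-0.01,-0.002,0.003],
    [-0.014,-0.002,0.003],
    [-0.018,-0.002,0.003],
    [-0.022,-0.002,0.003],
    [-0.026,-0.002,0.003],
    [-0.03,-0.002,0.003],
    [-0.034,-0.002,0.003],
    [-0.037,-0.002,0.003],
    [-0.04,-0.002,0.003],
    [-0.043,-0.002,0.003],
    [-0.046,-0.002,0.003],
  ],
  turn=[0,0,0,0,0,0,0,0,0,0,0,0],
  hand=[0,0,0,0,0,0,0,0,0,0,0,0],
)

```text
t: 15.25
tool_pos: [0.5438, 0.0972, 0.1054]
tool_rot: [-2.506, -1.886, -0.002]
wrist_force: [-0.2, 0.1, 0.4]
gripper_width: 0.0001
```

```bash
python3 - <<'E'
from h import *
status()
f=ctrl.grab_frame("side"); cv2.imwrite("pics/side13.png",cv2.resize(f["pixels"][190:350,190:350],None,fx=3.7,fy=3.7,interpolation=2))
f=ctrl.grab_frame("wrist"); cv2.imwrite("pics/wrist13.png",f["pixels"])
E
```

```text
t 15.25 plate [  0.3 175.9] z 0.1054 F [-0.24  0.12  0.41] j6 1.91 xdir-deg 73.95 zax [-0.0021  0.0049 -1.    ]
```

View pics/side13.png

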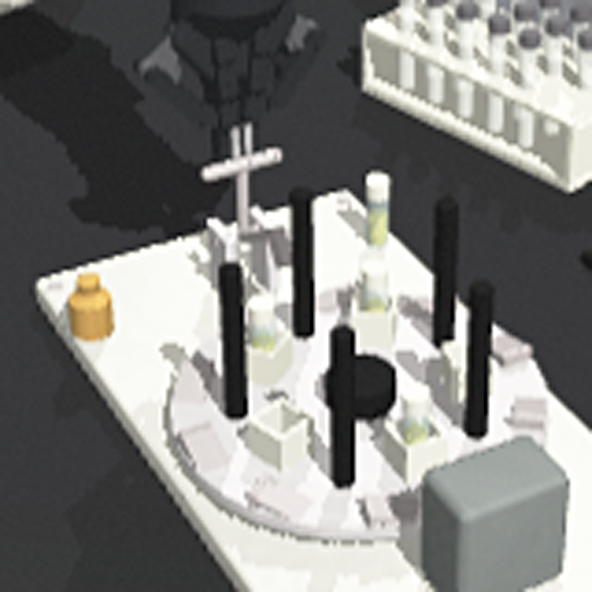

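Emit:
arm_command(
  xyz=[
    [-0.003,0,0],
    [-0.006,0,0],
    [-0.009,0,0],
    [-0.012,0,0],
    [-0.015,0,0],
    [-0.017,0,0],
    [-0.019,0,0],
    [-0.021,0,0],
    [-0.023,0,0],
    [-0.025,0,0],
    [-0.026,0,0],
    [-0.026,0,0],
  ],
  turn=[0,0,0,0,0,0,0,0,0,0,0,0],
  hand=[0,0,0,0,0,0,0,0,0,0,0,0],
)

```text
t: 16.35
tool_pos: [0.5364, 0.0719, 0.1053]
tool_rot: [-2.506, -1.886, -0.002]
wrist_force: [-0.2, 0.0, 0.4]
gripper_width: -0.0002
```

```bash
python3 - <<'E'
from h import *
status()
f=ctrl.grab_frame("side"); cv2.imwrite("pics/side14.png",cv2.resize(f["pixels"][190:350,190:350],None,fx=3.7,fy=3.7,interpolation=2))
f=ctrl.grab_frame("wrist"); cv2.imwrite("pics/wrist14.png",f["pixels"])
E
```

```text
t 16.35 plate [  0.3 149.6] z 0.1053 F [-0.15  0.01  0.41] j6 1.86 xdir-deg 73.91 zax [-0.0022  0.0049 -1.    ]
```

View pics/side14.png

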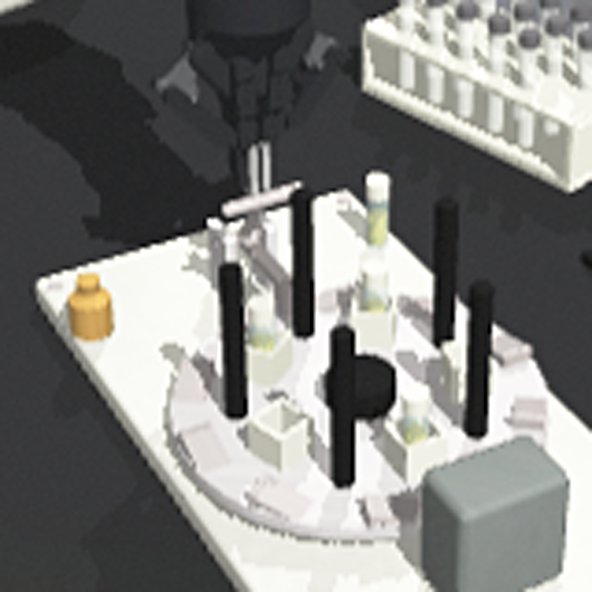

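View pics/wrist14.png

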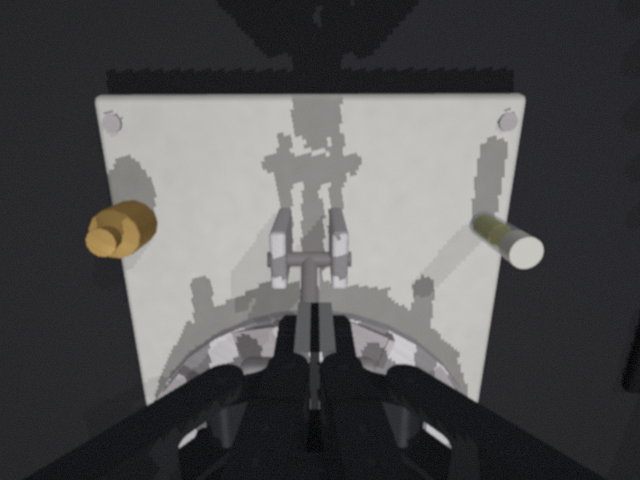

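Emit:
arm_command(
  xyz=[
    [0.006,0,0],
    [0.01,0,-0.01],
    [0.01,0,-0.04],
    [0.01,0,-0.07],
    [-0.02,0,-0.1],
    [-0.05,0,-0.13],
    [-0.07,0,-0.15],
    [-0.07,0,-0.15],
    [-0.07,0,-0.15],
  ],
  turn=[0,0,0,0,0,0,0,0,0],
  hand=[0,0,0,0,0,0,0,0,0],
)

```text
t: 17.2
tool_pos: [0.5189, 0.0037, 0.2576]
tool_rot: [-2.51, -1.886, -0.008]
wrist_force: [0.1, 0.3, -0.9]
gripper_width: -0.0002
```

```bash
python3 - <<'E'
from h import *
status()
f=ctrl.grab_frame("side"); cv2.imwrite("pics/side15.png",cv2.resize(f["pixels"][190:350,190:350],None,fx=3.7,fy=3.7,interpolation=2))
f=ctrl.grab_frame("wrist"); cv2.imwrite("pics/wrist15.png",f["pixels"]); print(proj(f,np.r_[pl(0,.128),.109]),proj(f,np.r_[pl(0,.1345),.1127]))
E
```

```text
t 17.2 plate [ 2.5 79.2] z 0.2576 F [ 0.09  0.27 -0.91] j6 1.73 xdir-deg 73.84 zax [ 0.0028  0.0048 -1.    ]
[313.4440582  160.96964984] [313.43547205 152.34158446]
```

View pics/side15.png

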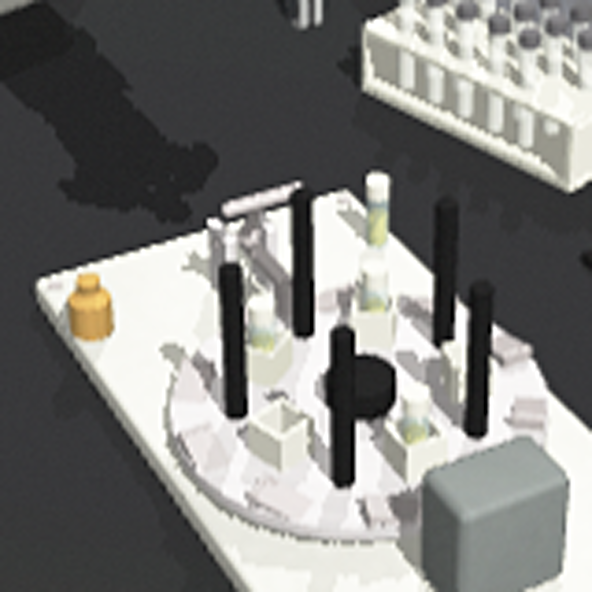

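View pics/wrist15.png

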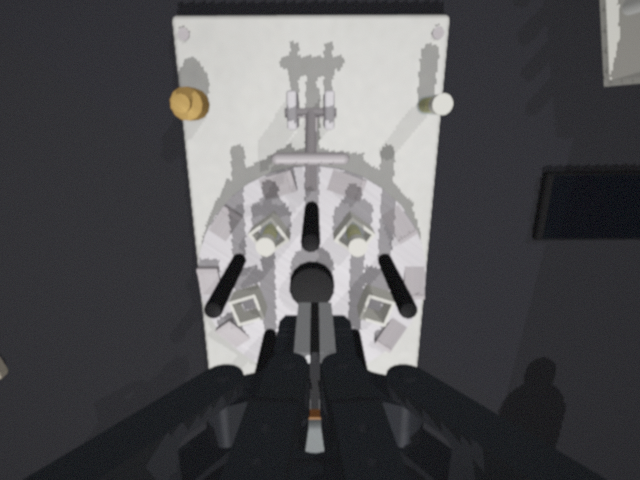

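```bash
python3 - <<'E'
from h import *
a=cv2.imread("pics/side0.png");f=ctrl.grab_frame("side");b=f["pixels"]
sl=(slice(232,252),slice(246,262))
t=cv2.cvtColor(a,6)[sl]; g=cv2.cvtColor(b,6)[222:262,236:272]
r=cv2.matchTemplate(g,t,cv2.TM_CCOEFF_NORMED); print(cv2.minMaxLoc(r), "expect loc (10,10)")
for p in [(.0,.128,.109),(0,.1294,.10998),(0,.1345,.1127)]: print(proj(f,np.r_[pl(*p[:2]),p[2]]))
m=np.hstack([cv2.resize(x[225:285,235:285],None,fx=7,fy=7,interpolation=2) for x in(a,b)]);cv2.imwrite("pics/cmp.png",m)
status()
E
```

```text
(-0.3052469491958618, 0.9032673835754395, (0, 0), (10, 10)) expect loc (10,10)
[261.37905276 243.52365509]
[261.10492322 242.88747047]
[260.11833352 240.88056821]
t 17.35 plate [ 0.2 79.9] z 0.2539 F [ 0.67 -0.8  -0.38] j6 1.73 xdir-deg 73.97 zax [-0.0042  0.0056 -1.    ]
```

View pics/cmp.png

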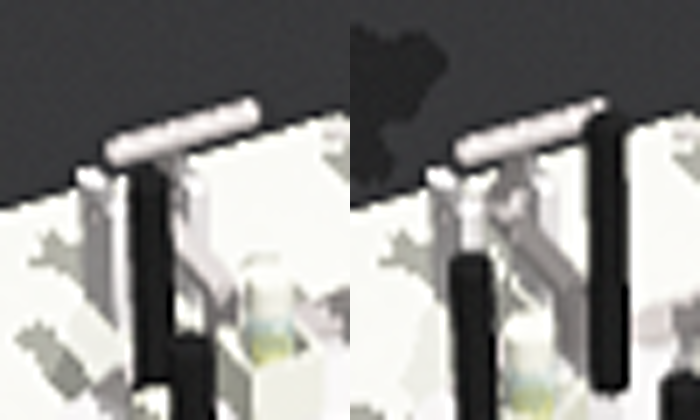

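```bash
python3 - <<'E'
from h import *
print(ctrl.job_done()); status()
E
```

```text
the job is handed in; nothing more can be done
None
the job is handed in; nothing more can be done
```

I threw the pawl back by its crossbar with the closed fingertips and pushed the wheel one notch clockwise by a peg. I then tipped the pawl down again and handed the job in at about 17 s of the 54 s allowed. No verdict was reported.

- **Wheel:** My first push left it about 2° short by the peg tops, so I pushed a second time. After that, with the pawl still up, the peg tops put it at about −36.1° against a target of −36°. The turn measured from the start is about −36.6°. I did not measure it again after the pawl went down, but the last wrist picture shows the pegs symmetric about the pawl.
- **Pawl:** The crossbar matches its starting, fully down position to within a pixel in the side view. In the wrist view it is about 2 pixels from my prediction for fully down. It was off by about the same at the start. The nose itself was not clearly visible, so I judged it from the bar.
- **Vials and other things:** The three vials looked upright in their cups. The brass weight and spare vial looked unmoved. I did not measure the other bystanders, but the arm stayed well clear of them.
- **Forces:** The wrist force readings I saw stayed under about 2 N. The gripper finished clear above the turntable.

No check failed. One disagreement: the wheel centre found from the wrist camera was 3 to 7 mm off the one from the fixed cameras. I allowed for this by measuring the turn from the pegs' own centre.

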